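Set up the pill magnifier on its stand

TASK

Lift the pill magnifier by its square handle out of its wooden block and slide its steel stem down into the post holder of the inspection stand, with the lens over the white dish. Push it past the spring plunger in the holder's side until its foot stands on the stop down in the bore; how high the stop is set is not known, so feel for it and do not force the stem against the rim or the stop. Then let go, so that the plunger holds it, and leave the jar, ladle and brush where they are.

Things in the scene. Friction and masses are not known exactly. Their poses are not given: they have to be found in the camera images.
- handle (a point): Middle of the magnifier's upright black handle, 20 x 20 mm square, 46 mm tall: the place to grip. z up, the lens lies to -x. 23 mm below this point is the top of a round collar, 28 mm wide and 12 mm tall, from which the lens arm (9 mm thick) leaves. The stem foot is 97 mm straight below this point.
- magnifier: The stem magnifier, 0.19 to 0.29 kg. Origin: centre of the stem's foot; z up the stem. Bare steel stem 16 mm in diameter, 62 mm long, foot chamfered over 2.5 mm down to 13 mm; above it collar, handle (top at 120 mm) and, to -x, the lens. It starts upright in the block, leaning some 4 degrees to the lens side, its foot 36 mm deep in the block's hole.
- lens (a point): Centre of the round lens: black frame 80 mm wide, 10 mm thick; 95 mm from the stem axis along the magnifier's -x, 68 mm above the foot.
- block: Wooden storage block, fixed, 80 x 80 x 46 mm. Origin under its middle; the hole in the middle of its top is 18 mm wide and 36 mm deep.
- stand: Inspection stand, fixed. Origin on the counter under the bore of the post holder; z up. Dark iron base 215 x 130 x 14 mm, reaching from x = -175 to +40 mm. Square aluminium post holder, 38 x 38 mm, 78 mm above the counter at its top, on the origin. The dish lies to -x, the plunger's knob sticks out to +x up to 48 mm from the bore axis.
- holder_mouth (a point): Centre of the post holder's bore at its top edge, with the stand's axes. The bore is upright, 17.5 mm in diameter, 52 mm deep, its edge sharp. The stem goes in 35 to 51 mm, to the stop.
- stop_screw: Height stop: a set screw in the bore's floor. Origin fixed at the middle of the floor, 52 mm below the mouth. The flat point of the screw (12 mm wide, steel, unyielding) stands 1 to 17 mm above this; it is set differently each time, is not measured, and is not moved by pushing. The stem's foot must come to stand on it.
- plunger (a joint): Spring plunger in the holder's +x side, 14 mm below the mouth: round 9 mm steel nose that reaches 3.7 mm into the bore. Value in m: 0 sprung out, about 0.001 to 0.002 pushed back by the stem. Riding over it takes some 7 to 15 N of push; then it drags on the sliding stem with about 5 N, and holds it, weight and all, wherever it is let go. Read with 0.6 mm noise.
- dish (a point): Centre of the white dish plate (96 mm wide, 20 mm above the counter) on the stand, 95 mm from the bore along the stand's -x, with a few pills on it.
- jar: Bystander: lidded white and blue porcelain jar, 88 mm wide, 107 mm tall, loose. Origin under its middle.
- ladle: Bystander: bamboo ladle, loose, cup 58 mm wide and 45 mm tall, handle 140 mm long to -x, rising to 57 mm. Origin under the cup.
- brush: Bystander: grass brush lying flat, loose, 205 mm long, 75 mm wide, 19 mm tall. Origin under its middle, handle to -x.

How it is judged:
By the outcome, as a careful person would: the job done as asked, in the order asked, and still so for the second after the job is handed in, with the robot touching nothing.
It also fails if it takes over 67 s, if anything falls off the work surface, if the arm or the gripper's body presses on something with over 40 N, if the wrist force passes 120 N, or if a joint passes its speed limit or range.

ROBOT

A 6-joint arm with a two-finger parallel gripper is mounted at the origin on the work surface. World frame = base frame: x ahead of the robot, y to its left, z up, the work surface at z = 0. Lengths are in mm, angles in rad, forces in N, time in s.
With the tool pointing down it reaches from about 350 to 775 mm from the base axis. Payload 7.3 kg.
Tool frame: the origin (TCP) lies at the very end of the fingers, on their centre line; the grasp point (between the pads) lies 19 mm behind it (bot.grip_point_offset is the distance from the TCP to the grasp point, in mm); z points along the fingers, y is the line along which they close (so a half turn about z gives the same grasp; the last joint's range is limited). The gripper opens to 92 mm and grips with 3 to 60 N. Pads are 19 mm wide; open, the fingers measure 130 mm over their backs; the gripper's body (75 mm by 190 mm) begins 47 mm behind the grasp point.
Start: joints at [-1.368, 0.342, 1.524, -0, 1.275, -0.146], TCP at [179.452, -493.398, 226.741] pointing down, gripper open.
Joint ranges: [-2.53, 2.53], [-0.77, 2.02], [0.04, 2.7], [-1, 4.14], [0.28, 2.66], [-3.11, 3.11]. Speed limits (rad/s): [2.57, 2.57, 3.14, 3.14, 3.14, 3.14].

INTERFACE

Orientations are given as [roll, pitch, yaw] about the fixed x, y, z axes, in that order (R = Rz(yaw) Ry(pitch) Rx(roll)).
In Python, from plant import bot gives the robot as it stands. The module is installed in compiled form; this text tells all that it offers.
- The arm moves only by the shell command python3 -m jog 'ROWS' [OPENING]. ROWS is JSON, a list of rows, each a list of 6 numbers: the shift along the tool's x, y, z in mm, then the turn, a rotation vector about the tool's x, y, z in rad. In form: [[dx, dy, dz, rx, ry, rz], ...]. A call has 1 to 12 rows; each row shifts and turns the commanded pose from where the row before left it, along the tool's axes as they then stand; what a row does not reach is not made up. A row lasts 1/10 s, in which the tool goes at most 50 mm and 8.59 degrees, less where a joint would pass 70% of its speed; a pose out of reach is approached as far as the arm can. A call with a gripper value outside its range is refused whole. OPENING is the opening in per cent of the stroke, from 0 (shut) to 100 (fully open), set as the call begins (- or left out, the last holds). The fingers move at their own pace and stop on an object; the grip force is fixed at half the most. Time passes only in rows, so rows that do not move let the fingers close. It gives the time, the measured TCP pose, the force, the opening and the grip force at its end, in the units of the state.
- bot.get_obs(): the state, without advancing time (a new reading comes with each control period).
- bot.capture(name): name is "scene" or "top" or "wrist"; returns the picture (384x512x3 uint8, red, green, blue); there is no depth.
- bot.camera_model(name): a dict with "fx", "fy", "cx", "cy" (pixels), "position" and "orientation" of the camera in the world; the wrist camera has in their place "T_tool_cam" (4x4, takes a point from camera to tool coordinates, whose origin is the TCP and whose axes are the flange's). Camera axes: x right, y down, z forward; pixel columns grow to the right and rows downward; lengths in mm; the calibration is good to about 2 mm. A picture is of the moment at which its call begins: read the wrist's pose just before it. camera_model takes no time and is no camera call.
- bot.close_job(): hands the job in; it is judged then, once.
Trained networks look in the newest picture that a camera, given by its name, has taken for a name from the list of things; names that differ only in an ending like _2 or _b are one class to them, and where a whole thing is asked for, a point or a joint stands for the part that bears it (a point fixed in the world has none). Each returns a list of dicts, best first, with "p" (0 to 1); they miss things now and then, are a little off and sometimes report something else, mostly with a low value. They report only what shows in the picture. A call takes as long as a camera call.
- bot.outline_of(target, camera): "mask" (384x512 bool, what is visible of it) and "pixel" ([column, row] in pixels, amid what is visible of it).
The state is a dict: "time": time; "joint_positions": joint angles; "dq": joint speeds; "tau": joint torques, N m; "tool_pos": TCP position; "tcp_rot": TCP orientation; "contact_force": force on the tool from outside, world axes, zero at the start; "moment": the same for the moment, N m; "grip_width": finger opening in mm; "finger_force": force on a finger pad.
Only numpy, scipy, OpenCV 4.12 (cv2) and the standard library are available. Lean on these libraries where they do the work, as an engineer would, in place of code of your own. Each camera call takes 0.05 s, during which the arm holds its last target. There are 200 camera calls.

## Working session

There is one attempt and no reset: what is moved stays moved. The work goes in short steps, Python scripts to look and compute and a shell command to move; the robot and the scene stay as the last step left them, time stands still between calls to the robot, and variables do not carry over. Pictures are saved under pics/ and viewed, at most 10 in all, crops included, and the job is handed in when it is done.

```bash
mkdir -p pics; cat > h.py <<'E'
import numpy as np, cv2
from plant import bot
from scipy.spatial.transform import Rotation as R
def rot(o):
    o=np.array(o,float)
    return o if o.shape==(3,3) else (R.from_quat(o).as_matrix() if o.size==4 else R.from_euler('xyz',o).as_matrix())
def cam(name,obs=None):
    m=bot.camera_model(name)
    if 'T_tool_cam' in m:
        obs=obs or bot.get_obs(); T=np.array(m['T_tool_cam']); Rt=rot(obs['tcp_rot'])
        return m,Rt@T[:3,:3],Rt@T[:3,3]+np.array(obs['tool_pos'])
    return m,rot(m['orientation']),np.array(m['position'],float)
def ray(c,px):
    m,Rc,p=c; d=Rc@np.array([(px[0]-m['cx'])/m['fx'],(px[1]-m['cy'])/m['fy'],1]); return p,d
def atz(c,px,z):
    p,d=ray(c,px); return p+d*(z-p[2])/d[2]
def proj(c,P):
    m,Rc,p=c; q=Rc.T@(np.array(P)-p); return np.array([m['fx']*q[0]/q[2]+m['cx'],m['fy']*q[1]/q[2]+m['cy']])
def save(img,n): cv2.imwrite('pics/'+n,cv2.cvtColor(img,cv2.COLOR_RGB2BGR))
E
python3 - <<'E'
from h import *
o=bot.get_obs(); print(o)
for n in('top','scene'):
    save(bot.capture(n),n+'1.png'); c=cam(n); print(n,c)
    for t in('handle','magnifier','lens','block','stand','dish','plunger','jar','ladle','brush','holder_mouth'):
        try:
            r=bot.outline_of(t,n); print(t,[(round(x['p'],2),np.round(x['pixel']),int(x['mask'].sum())) for x in r[:2]])
        except Exception as e: print(t,e)
print(bot.camera_model('wrist'))
E
```

```text
{'time': 0.0, 'joint_positions': array([-1.36797499e+00,  3.42719507e-01,  1.52500247e+00, -4.13308042e-06,
        1.27536601e+00, -1.45993755e-01]), 'dq': array([-4.08823101e-06, -8.55562047e-04, -7.97522814e-04,  1.60348486e-04,
        3.26525245e-04,  1.96948572e-04]), 'tau': array([-5.68769046e-04, -4.31238949e+01, -2.44221997e+01,  7.17423437e-02,
        5.59775520e-02, -1.06449822e-04]), 'tool_pos': array([ 179.38012423, -492.98856504,  226.05169442]), 'tcp_rot': array([-3.14011266e+00, -2.13624067e-04,  3.48816139e-01]), 'contact_force': array([ 0.32858669, -0.31006323,  0.11522003]), 'moment': array([ 0.00867647,  0.04408961, -0.03254467]), 'finger_force': 0.0, 'grip_width': 91.79493078124365}
top ({'fx': 353.0949000552884, 'fy': 353.0949000552884, 'cx': 254.54497108800658, 'cy': 192.73914680564985, 'position': array([ 362.23763429,   15.77774675, 1048.28497872]), 'orientation': array([-2.93033896e+00,  6.28990835e-04, -1.67455374e+00])}, array([[-1.03571325e-01, -9.72496727e-01,  2.08621897e-01],
       [-9.94621830e-01,  1.01400012e-01, -2.11057493e-02],
       [-6.28990
[... 1366 characters left out ...]
r [(0.65, array([128., 220.]), 694), (0.47, array([193., 179.]), 476)]
jar [(0.63, array([254., 227.]), 963)]
ladle [(0.62, array([387., 194.]), 377)]
brush [(0.79, array([129., 219.]), 593)]
holder_mouth [(0.81, array([324., 184.]), 1843)]
{'fx': 313.52711880275234, 'fy': 313.52711880275234, 'cx': 258.2612475501171, 'cy': 188.78331432337075, 'T_tool_cam': array([[ 7.80271330e-05, -9.63654035e-01, -2.67153317e-01,
         7.23828146e+01],
       [ 9.99999976e-01,  2.09475548e-05,  2.16508393e-04,
         7.11584654e-01],
       [-2.03042978e-04, -2.67153328e-01,  9.63654014e-01,
        -1.58347987e+02],
       [ 0.00000000e+00,  0.00000000e+00,  0.00000000e+00,
         1.00000000e+00]])}
```

```bash
python3 - <<'E'
import cv2
a=cv2.imread('pics/top1.png')[120:290,60:440]; b=cv2.imread('pics/scene1.png')[110:270,90:440]
a=cv2.resize(a,None,fx=2.1,fy=2.1,interpolation=2); b=cv2.resize(b,None,fx=2.2,fy=2.2,interpolation=2)
cv2.imwrite('pics/t1.png',a); cv2.imwrite('pics/s1.png',b)
E
```

```text
(no output)
```

View pics/t1.png

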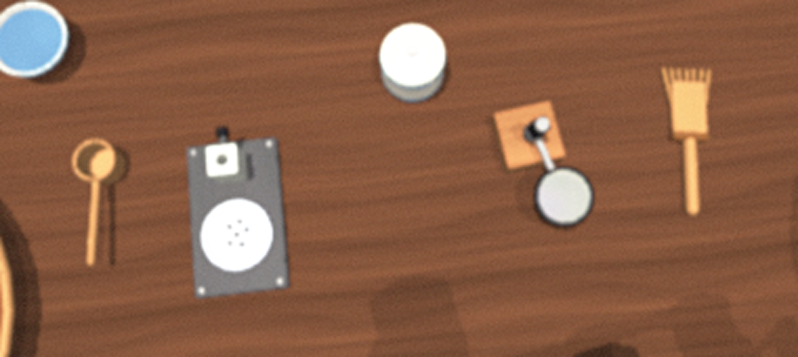

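View pics/s1.png

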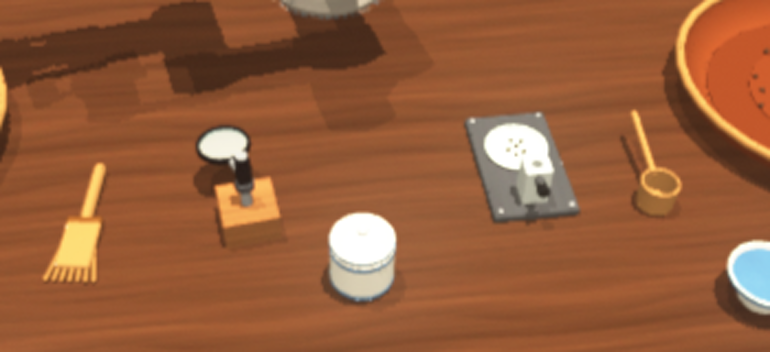

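The top view shows the handle top at about (317.6,178.6), the lens at (328.6,213.3), the bore at (165.7,195.7) and the dish at (172.9,231.9). The scene view agrees. Next I turn these into positions.

```bash
python3 - <<'E'
from h import *
c=cam('top')
H=atz(c,(317.6,178.6),129);L=atz(c,(328.6,213.3),83);M=atz(c,(165.7,195.7),78);D=atz(c,(172.9,231.9),20)
B=atz(c,(60+529/2.1,120+133/2.1),46)
for n,v in zip('HLMDB',(H,L,M,D,B)):print(n,v.round(1))
print(np.linalg.norm((L-H)[:2]),np.linalg.norm((M-D)[:2]))
f=lambda a,b:np.arctan2(*(a-b)[1::-1])
print('mag x yaw',f(B,L),'stand x yaw',f(M,D))
s=cam('scene')
print(atz(s,(90+245/2.2,110+155/2.2),129),atz(s,(90+224/2.2,110+145/2.2),83),atz(s,(90+537/2.2,110+160/2.2),78),atz(s,(90+516/2.2,110+147/2.2),20))
E
```

```text
H [ 579.4 -176.5  129. ]
L [ 489.2 -202.4   83. ]
M [586.7 243.7  78. ]
D [490.4 241.9  20. ]
B [ 586.7 -175.3   46. ]
93.85009278166494 96.31375650626086
mag x yaw 0.27124530318573215 stand x yaw 0.017910690936199222
[ 579.52565964 -168.06849638  129.        ] [ 509.21259646 -198.64538913   83.        ] [585.00224721 249.47000609  78.        ] [498.36408263 245.60900588  20.        ]
```

```bash
python3 -m jog '[[30,-10,0,0,0,0],[44,-15,0,0,0,0],[45,-15,0,0,0,0],[46,-16,0,0,0,0],[46,-16,0,0,0,0],[46,-16,0,0,0,0],[46,-16,0,0,0,0],[46,-15,0,0,0,0],[46,-15,0,0,0,0],[46,-15,0,0,0,0],[44,-14,0,0,0,0.07],[0,0,0,0,0,0]]'
cat > look.py <<'E'
import sys
from h import *
o=bot.get_obs(); im=bot.capture('wrist'); save(im,sys.argv[1]+'.png'); c=cam('wrist',o)
np.savez(sys.argv[1]+'.npz',R=c[1],p=c[2])
print(o['tool_pos'].round(1),o['tcp_rot'].round(4),o['contact_force'].round(1))
for t in sys.argv[2:]:
    for r in bot.outline_of(t,'wrist')[:2]: print(t,round(r['p'],2),np.round(r['pixel'],1),r['mask'].sum())
E
python3 look.py w1 handle lens block
```

```text
time: 2.4
tool_pos: [582.9, -170.4, 226.0]
tcp_rot: [-3.141, -0.002, 0.282]
contact_force: [-0.3, -1.2, 0.1]
grip_width: 91.5
finger_force: 0.0
[ 582.9 -170.4  226. ] [-3.1408e+00 -1.6000e-03  2.8230e-01] [-0.3 -1.2  0.1]
handle 0.61 [261.3 233.7] 3104
lens 0.62 [266.3 235.2] 2941
block 0.73 [264.2 157.8] 4465
```

View pics/w1.png

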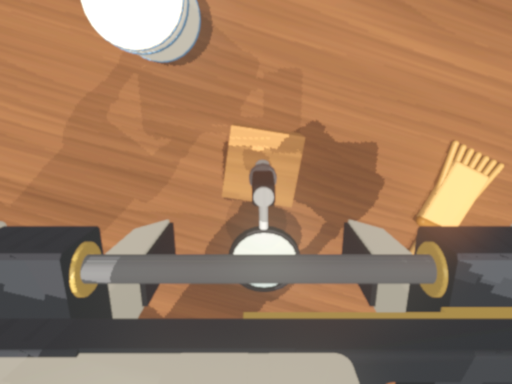

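```bash
python3 - <<'E'
import cv2
a=cv2.imread('pics/w1.png')[120:300,205:325]
cv2.imwrite('pics/w1c.png',cv2.resize(a,None,fx=3.3,fy=3.3,interpolation=2))
E
```

```text
(no output)
```

View pics/w1c.png

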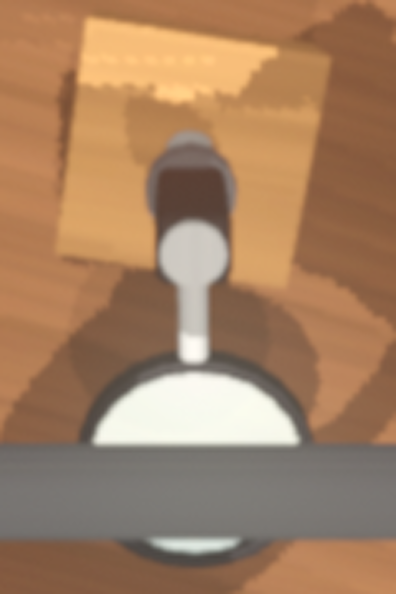

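The cap is at (263.6,197), the lens centre at (264.5,258.8), and the block's top face is centred at about (262.6,166.7).

```bash
cat > ldc.py <<'E'
from h import *
def load(n):
    z=np.load(n+'.npz'); return bot.camera_model('wrist'),z['R'],z['p']
E
python3 - <<'E'
from ldc import *
c=load('w1'); o=bot.get_obs()
H=atz(c,(263.6,197),130);L=atz(c,(264.5,258.8),83);k=lambda x,y:atz(c,(205+x/3.3,120+y/3.3),46)
cs=[k(85,17),k(330,57),k(290,288),k(57,255)];B=np.mean(cs,0)
print(H,L,B,[np.linalg.norm(cs[i]-cs[i-1]).round(1) for i in range(4)],np.linalg.norm((H-L)[:2]))
yaw=np.arctan2(*(H-L)[1::-1]);print('yaw',yaw)
print('lean',(B-H)[:2],np.degrees(np.linalg.norm((B-H)[:2])/84))
for zt in (90,100,110,120,130): # predicted from triangulation with top view
    pass
ct=cam('top'); p1,d1=ray(c,(263.6,197));p2,d2=ray(ct,(317.6,178.6))
s=np.linalg.lstsq(np.c_[d1,-d2],p2-p1,rcond=None)[0];print('tri',p1+d1*s[0],p2+d2*s[1])
print([proj(c,[*(B[:2]+(H-B)[:2]*(z-46)/84),z]).round(1) for z in (84,130)])
E
```

```text
[ 579.43627953 -176.78418019  130.        ] [ 500.39323772 -201.87692828   83.        ] [ 587.17233632 -174.89780147   46.        ] [np.float64(80.8), np.float64(80.3), np.float64(79.8), np.float64(80.9)] 82.93038325358042
yaw 0.3073942429753974
lean [7.73605678 1.88637871] 5.431316320883957
tri [ 579.27340445 -176.84158005  129.43260772] [ 579.35846283 -176.42942004  129.36649504]
[array([263.1, 179.2]), array([263.6, 197. ])]
```

```bash
python3 -m jog '[[-2,2,30,0,0,0],[-2,2,30,0,0,0],[-2,1,21,0,0.075,-0.018],[0,0,20,0,0,0],[0,0,20,0,0,0],[0,0,10,0,0,0],[0,0,6,0,0,0],[0,0,0,0,0,0],[0,0,0,0,0,0]]' 60; python3 look.py w2 handle
```

```text
time: 3.5
tool_pos: [579.5, -180.2, 90.7]
tcp_rot: [3.14, -0.076, 0.297]
contact_force: [0.4, -0.0, -0.2]
grip_width: 55.1
finger_force: 0.0
[ 579.5 -180.2   90.7] [ 3.1398 -0.076   0.2967] [ 0.4 -0.  -0.2]
handle 0.73 [250.2 235.9] 3376
```

View pics/w2.png

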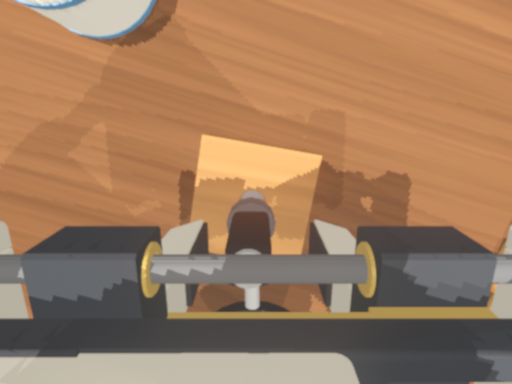

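The handle sits at column 250 and the fingers are centred at about 260. That matches the measured TCP error, about +4 mm in tool x and -3.5 mm in y. I'll correct it, then grip.

```bash
python3 -m jog '[[4,-3.5,1,0,0,0],[0,0,0,0,0,0],[0,0,0,0,0,0]]'; python3 -m jog '[[0,0,0,0,0,0],[0,0,0,0,0,0],[0,0,0,0,0,0],[0,0,0,0,0,0],[0,0,0,0,0,0],[0,0,0,0,0,0]]' 0
```

```text
time: 3.9
tool_pos: [582.3, -174.9, 89.4]
tcp_rot: [3.141, -0.075, 0.298]
contact_force: [0.3, 0.1, 0.4]
grip_width: 55.3
finger_force: 0.0
time: 4.5
tool_pos: [582.0, -175.2, 89.2]
tcp_rot: [3.141, -0.075, 0.297]
contact_force: [-0.1, -0.2, 0.4]
grip_width: 20.0
finger_force: 30.0
```

```bash
python3 -m jog '[[0,0,-5,0,0,0],[0,0,-10,0,0,0],[0,0,-15,0,0,0],[0,0,-20,0,0,0],[0,0,-25,0,0,0],[0,0,-25,0,0,0],[0,0,-15,0,-0.075,0],[0,0,0,0,0,0],[0,0,0,0,0,0]]'; python3 look.py w3; python3 - <<'E'
from ldc import *
save(bot.capture('scene'),'s2.png'); save(bot.capture('top'),'t2.png')
c=load('w3');o=bot.get_obs();Rt=rot(o['tcp_rot']);p=o['tool_pos'];s=cam('scene');t=cam('top')
for n,q in dict(foot=(0,0,79),footL=(0,-8,76),footR=(0,8,76),collarbot=(0,0,17),lens=(-95,0,11),top=(0,0,-41)).items():
    w=Rt@np.array(q)+p; print(n,w.round(1),'wrist',proj(c,w).round(1),'scene',proj(s,w).round(1),'top',proj(t,w).round(1))
print('jar',atz(t,(256.2,147.6),107),'ladle',atz(t,(107,195),45))
a=cv2.imread('pics/w3.png')[130:350,170:350]; a=cv2.resize(a,None,fx=2.6,fy=2.6,interpolation=2)
b=cv2.imread('pics/s2.png')[110:230,150:250]; b=cv2.resize(b,None,fx=3,fy=3,interpolation=2)
im=np.zeros((600,800,3),np.uint8); im[:a.shape[0],:a.shape[1]]=a[:600]; im[:b.shape[0],480:480+b.shape[1]]=b; cv2.imwrite('pics/m3.png',im)
E
```

```text
time: 5.4
tool_pos: [573.7, -177.3, 203.5]
tcp_rot: [3.141, -0.001, 0.298]
contact_force: [0.0, 0.4, -2.6]
grip_width: 19.9
finger_force: 30.0
[ 573.7 -177.3  203.5] [ 3.1412e+00 -1.0000e-03  2.9750e-01] [ 0.   0.4 -2.6]
foot [ 572.8 -177.4  123.5] wrist [257.  197.7] scene [198.3 180.4] top [317.9 181.5]
footL [ 570.4 -169.7  126.5] wrist [246.9 198.8] scene [200.8 179. ] top [315.4 182.3]
footR [ 575.1 -185.   126.5] wrist [267.2 198.8] scene [195.8 180.5] top [320.8 180.1]
collarbot [ 572.9 -177.4  185.5] wrist [256.8 227.7] scene [196.8 165.6] top [322.2 175.5]
lens [ 482.  -205.2  191.6] wrist [256.8 363.9] scene [186.5 144.7] top [339.2 209.3]
top [ 572.9 -177.4  243.5] wrist [256.5 280. ] scene [195.2 150.8] top [326.8 169.2]
jar [691.31229505 -22.55856389 107.        ] ladle [614.04435257 420.80099072  45.        ]
```

View pics/m3.png

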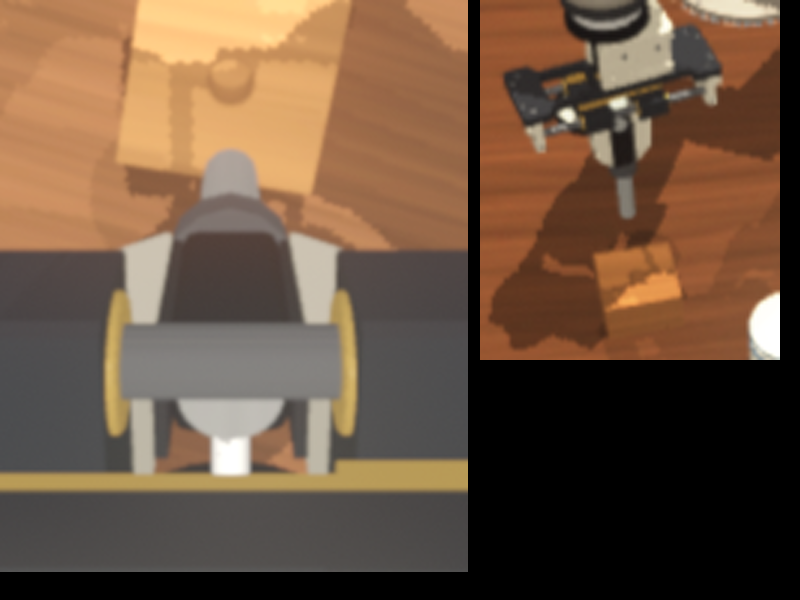

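The stem hangs straight in the gripper: the foot is at (258.5,187), against a predicted 257 and 188.6. Now I move over to the stand, stopping 25 mm short so the mouth stays visible.

```bash
python3 -m jog '[[5,-19,0,0,0,0],[9,-34,0,0,0,0],[12,-43,0,0,0,0],[13,-46,0,0,0,0],[13,-46,0,0,0,0],[13,-46,0,0,0,0],[13,-46,0,0,0,0],[12,-43,0,0,0,0],[10,-39,0,0,0,0],[7,-27,0,0,0,0],[4,-16,0,0,0,0.139],[0,0,0,0,0,0.139]]';python3 -m jog '[[0,0,0,0,0,0],[0,0,0,0,0,0],[0,0,0,0,0,0]]'; python3 look.py w4 holder_mouth plunger; python3 - <<'E'
from ldc import *
a=cv2.imread('pics/w4.png')[60:240,150:370]; cv2.imwrite('pics/m4.png',cv2.resize(a,None,fx=3.3,fy=3.3,interpolation=2))
E
```

```text
time: 6.75
tool_pos: [559.8, 245.4, 202.7]
tcp_rot: [-3.141, 0.001, 0.017]
contact_force: [0.9, -0.0, -2.6]
grip_width: 19.9
finger_force: 30.0
time: 7.05
tool_pos: [561.2, 241.8, 203.4]
tcp_rot: [3.141, 0.0, 0.021]
contact_force: [-0.2, -0.5, -1.7]
grip_width: 19.9
finger_force: 30.0
[561.2 241.8 203.4] [3.1409e+00 2.0000e-04 2.0900e-02] [-0.2 -0.5 -1.7]
holder_mouth 0.98 [254.5 155.1] 12499
plunger 0.86 [253.4 107.7] 371
```

View pics/m4.png

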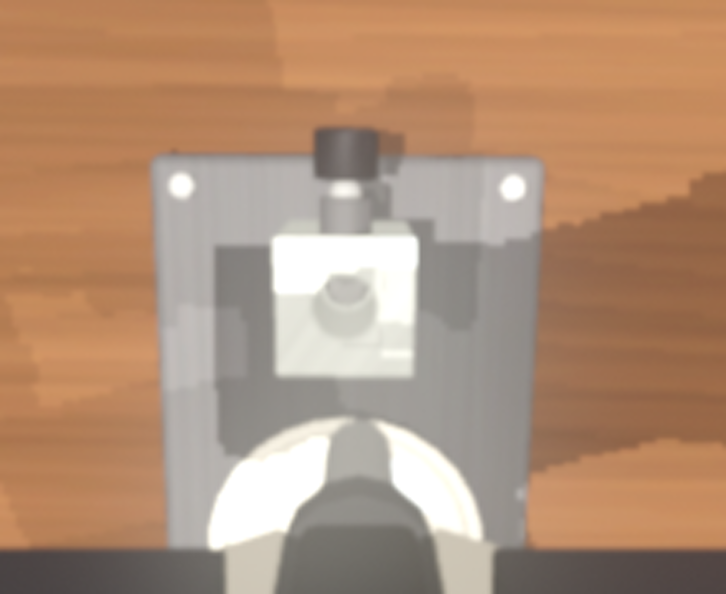

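Mouth centre at (254.5,152.7), square face aligned with the image. The stem tip's front edge is at (258.2,186.7).

```bash
python3 - <<'E'
from ldc import *
c=load('w4'); Rt=R.from_euler('xyz',[3.1409,0,.0209]).as_matrix();p=np.array([561.2,241.8,203.4])
M=atz(c,(254.5,152.7),78);k=lambda x,y:atz(c,(150+x/3.3,60+y/3.3),78)
print('mouth',M.round(1),'face w',(k(417,300)-k(274,300)).round(1),(k(345,236)-k(345,377)).round(1))
F=atz(c,(258.2,186.7),203.4-76.5); ft=Rt.T@(F-p)-[8,0,0]; print('stem offset in tool',ft.round(2)[:2])
print('shift tool',(Rt.T@(M-p)-ft).round(2))
# prediction for check pose: foot 10mm above mouth
E
```

```text
mouth [589.2 245.2  78. ] face w [  0.8 -39.4   0. ] [39.1  0.7  0. ]
stem offset in tool [1.2  0.48]
shift tool [26.84 -3.37 48.9 ]
```

```bash
python3 -m jog '[[9,-1,0,0,0,0],[9,-1.4,0,0,0,0],[8.8,-1,12,0,0,0],[0,0,15,0,0,0],[0,0,12,0,0,0],[0,0,0,0,0,0],[0,0,0,0,0,0],[0,0,0,0,0,0]]'; python3 look.py w5; python3 - <<'E'
from ldc import *
a=cv2.imread('pics/w5.png')[110:250,180:340]; cv2.imwrite('pics/m5.png',cv2.resize(a,None,fx=4,fy=4,interpolation=2))
E
```

```text
time: 8.0
tool_pos: [588.7, 246.1, 165.3]
tcp_rot: [3.141, -0.002, 0.019]
contact_force: [-0.0, -0.8, -2.4]
grip_width: 19.7
finger_force: 30.0
[588.7 246.1 165.3] [ 3.1412e+00 -1.6000e-03  1.8800e-02] [-0.  -0.8 -2.4]
```

View pics/m5.png

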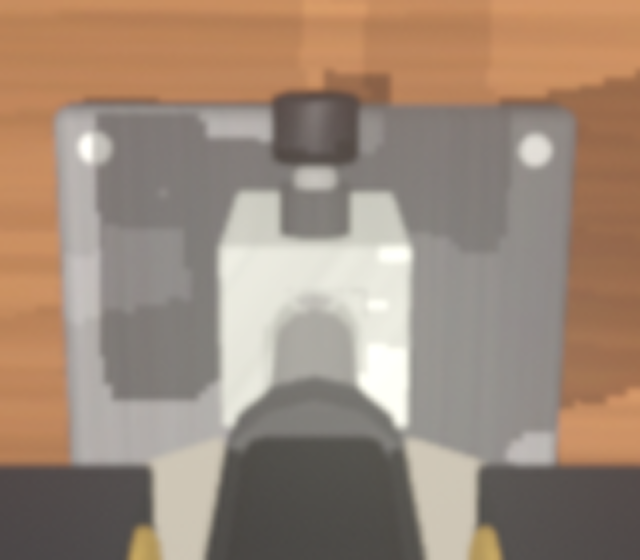

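Laterally the stem (column 315) is centred on the holder face (220–410). The face spans rows 245–430 and the stem's front edge is at about 307.

```bash
python3 - <<'E'
from ldc import *
c=load('w5'); Rt=R.from_euler('xyz',[3.1412,-.0016,.0188]).as_matrix();p=np.array([588.7,246.1,165.3])
k=lambda x,y:atz(c,(180+x/4,110+y/4),78)
a,b=k(315.3,245),k(315.3,429); print(a-b); M=(a+b)/2; print(M,(Rt.T@(M-p)).round(2)); print('plungerknob end',atz(c,(180+315/4,110+95/4),64))
print('mid by known front edge', (Rt.T@(a-p)).round(2)-[19,0,0])
E
```

```text
[39.17233069  0.76020115  0.        ]
[588.32950137 245.0701771   78.        ] [-0.53  0.99 87.3 ]
plungerknob end [636.27975556 246.02972641  64.        ]
mid by known front edge [6.000e-02 9.800e-01 8.733e+01]
```

```bash
python3 -m jog '[[-1.4,0.3,3,0,0,0],[0,0,3,0,0,0],[0,0,1.5,0,0,0],[0,0,1.5,0,0,0],[0,0,0,0,0,0]]'; python3 -m jog '[[0,0,1,0,0,0],[0,0,1,0,0,0],[0,0,0,0,0,0]]'
```

```text
time: 8.55
tool_pos: [586.7, 245.6, 155.2]
tcp_rot: [3.141, 0.0, 0.019]
contact_force: [0.3, 0.2, -1.8]
grip_width: 19.9
finger_force: 30.0
time: 8.85
tool_pos: [586.9, 245.7, 153.5]
tcp_rot: [3.141, -0.0, 0.019]
contact_force: [-0.5, -0.7, -3.0]
grip_width: 20.2
finger_force: 30.0
```

```bash
python3 -m jog '[[0,0,1,0,0,0],[0,0,1,0,0,0],[0,0,1,0,0,0],[0,0,0,0,0,0]]'; python3 -m jog '[[0,0,1,0,0,0],[0,0,1,0,0,0],[0,0,0,0,0,0]]'
```

```text
time: 9.25
tool_pos: [586.9, 245.7, 150.4]
tcp_rot: [3.141, -0.0, 0.019]
contact_force: [0.7, -0.4, -2.8]
grip_width: 20.3
finger_force: 30.0
time: 9.55
tool_pos: [586.9, 245.7, 148.4]
tcp_rot: [3.141, -0.0, 0.019]
contact_force: [0.3, 1.2, -2.8]
grip_width: 19.9
finger_force: 30.0
```

```bash
for i in 1 2 3; do python3 -m jog '[[0,0,1,0,0,0],[0,0,1,0,0,0],[0,0,0,0,0,0]]' | grep -E 'pos|contact'; done
```

```text
tool_pos: [586.9, 245.7, 146.4]
contact_force: [0.5, 0.2, -2.2]
tool_pos: [586.8, 245.7, 144.5]
contact_force: [-0.4, 0.7, -1.5]
tool_pos: [586.7, 245.9, 142.8]
contact_force: [-1.6, 1.1, 4.1]
```

```bash
for i in 1 2 3; do python3 -m jog '[[0,0,1,0,0,0],[0,0,1,0,0,0],[0,0,0,0,0,0]]' | grep -E 'pos|contact'; done
```

```text
tool_pos: [586.8, 245.9, 140.8]
contact_force: [-1.8, 2.1, 4.1]
tool_pos: [586.8, 245.9, 138.6]
contact_force: [-1.6, 2.1, 3.9]
tool_pos: [586.8, 245.9, 136.3]
contact_force: [-1.8, 2.9, 2.5]
```

```bash
for i in 1 2; do python3 -m jog '[[0,-0.15,1.5,0,0,0],[0,0,1.5,0,0,0],[0,0,1.5,0,0,0],[0,0,1.5,0,0,0],[0,0,0,0,0,0]]' | grep -E 'pos|contact'; done
```

```text
tool_pos: [586.8, 245.9, 129.9]
contact_force: [0.3, 4.1, -0.4]
tool_pos: [586.8, 245.9, 124.3]
contact_force: [-0.4, 3.8, -1.7]
```

```bash
for i in 1 2 3; do python3 -m jog '[[0,0,1,0,0,0],[0,0,0,0,0,0]]' | grep -E 'pos|contact'; done
```

```text
tool_pos: [586.8, 245.9, 123.5]
contact_force: [-1.3, 2.3, 2.3]
tool_pos: [586.8, 245.9, 122.6]
contact_force: [-1.8, 2.8, 3.3]
tool_pos: [586.8, 245.9, 121.1]
contact_force: [0.0, 2.7, -0.5]
```

```bash
for i in 1 2 3 4; do python3 -m jog '[[0,0,1,0,0,0],[0,0,0,0,0,0],[0,0,0,0,0,0]]' | grep -E 'pos|contact'; done; python3 look.py w6;  python3 - <<'E'
import cv2
a=cv2.imread('pics/w6.png')[110:250,180:340]; cv2.imwrite('pics/m6.png',cv2.resize(a,None,fx=4,fy=4,interpolation=2))
E
```

```text
tool_pos: [586.8, 245.9, 120.5]
contact_force: [-0.8, 3.1, 2.6]
tool_pos: [586.8, 245.9, 119.0]
contact_force: [0.2, 3.2, -1.3]
tool_pos: [586.8, 245.9, 118.6]
contact_force: [-1.2, 2.8, 1.8]
tool_pos: [586.8, 245.9, 117.6]
contact_force: [-1.9, 2.3, 2.6]
[586.8 245.9 117.6] [ 3.1408e+00 -2.0000e-04  1.8800e-02] [-1.9  2.3  2.6]
```

View pics/m6.png

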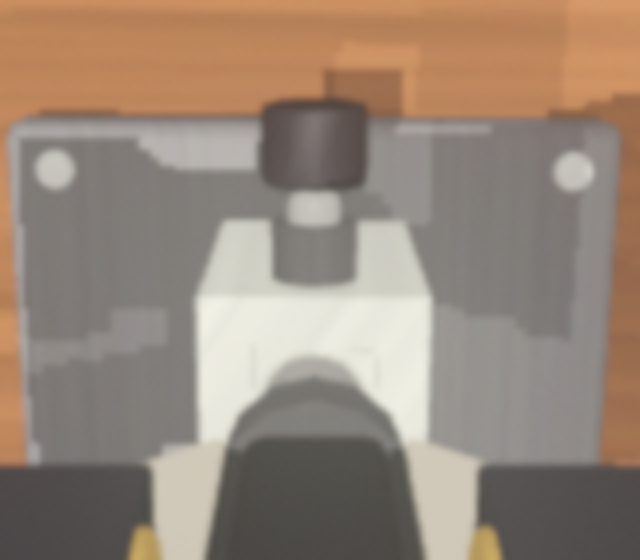

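The collar is still at row 378 in the gripper, so the stem has not slipped. The alternating force is stick-slip from the plunger's drag. I keep feeling downward.

```bash
for i in 1 2 3 4; do python3 -m jog '[[0,0,1,0,0,0],[0,0,0,0,0,0],[0,0,0,0,0,0]]' | grep -E 'pos|contact'; done
```

```text
tool_pos: [586.8, 245.9, 116.0]
contact_force: [-0.3, 4.0, -0.5]
tool_pos: [586.8, 245.9, 115.5]
contact_force: [-1.3, 3.0, 1.6]
tool_pos: [586.8, 245.9, 114.6]
contact_force: [-0.9, 2.6, 2.3]
tool_pos: [586.9, 246.0, 114.4]
contact_force: [-2.7, 2.4, 8.6]
```

```bash
for i in 1 2; do python3 -m jog '[[0,0,0.5,0,0,0],[0,0,0,0,0,0],[0,0,0,0,0,0]]' | grep -E 'pos|contact'; done
```

```text
tool_pos: [586.9, 245.9, 114.4]
contact_force: [-4.4, 2.0, 10.4]
tool_pos: [586.9, 246.0, 114.4]
contact_force: [-5.3, 1.4, 13.7]
```

The height stays at 114.4 while the force climbs: that is the stop. I ease off slightly (still pressing), then let go.

```bash
python3 -m jog '[[0,0,-0.8,0,0,0],[0,0,0,0,0,0]]' | grep -E 'pos|contact'; python3 -m jog '[[0,0,0,0,0,0],[0,0,0,0,0,0],[0,0,0,0,0,0],[0,0,0,0,0,0],[0,0,0,0,0,0]]' 60
```

```text
tool_pos: [586.9, 245.9, 114.4]
contact_force: [-4.0, 1.4, 9.1]
time: 16.7
tool_pos: [586.9, 245.7, 113.1]
tcp_rot: [3.141, 0.0, 0.019]
contact_force: [-0.7, 0.3, 0.5]
grip_width: 53.0
finger_force: 0.0
```

```bash
python3 -m jog '[[0,0,-5,0,0,0],[0,0,-15,0,0,0],[0,0,-25,0,0,0],[0,0,-35,0,0,0],[0,0,-35,0,0,0],[0,0,-25,0,0,0],[-30,0,0,0,0,0],[-35,0,0,0,0,0],[0,0,0,0,0,0],[0,0,0,0,0,0]]'; python3 look.py w7; python3 - <<'E'
from ldc import *
save(bot.capture('scene'),'s7.png'); s=cam('scene'); c=load('w7')
M=np.array([588.3,245.5,0]);fz=114.2-79
for n,q in dict(top=(0,0,120),lens=(-95,-1.9,68),mouth=(0,0,78-fz)).items(): print(n,'wrist',proj(c,M+np.array(q)+[0,0,fz]).round(1),'scene',proj(s,M+np.array(q)+[0,0,fz]).round(1))
a=cv2.imread('pics/w7.png')[0:300,130:390]; a=cv2.resize(a,None,fx=1.9,fy=1.9,interpolation=2)
b=cv2.imread('pics/s7.png')[130:240,270:370]; b=cv2.resize(b,None,fx=3,fy=3,interpolation=2)
im=np.zeros((580,800,3),np.uint8); im[:a.shape[0],:a.shape[1]]=a; im[:b.shape[0],500:800]=b; cv2.imwrite('pics/m7.png',im)
E
```

```text
time: 17.7
tool_pos: [521.8, 245.0, 254.3]
tcp_rot: [3.141, -0.002, 0.019]
contact_force: [0.6, 0.1, 0.8]
grip_width: 54.9
finger_force: 0.0
[521.8 245.  254.3] [ 3.1411e+00 -1.9000e-03  1.9300e-02] [0.6 0.1 0.8]
top wrist [258.4 110.1] scene [336.4 165.9]
lens wrist [258.4 203.3] scene [326.6 157.7]
mouth wrist [258.4 108.4] scene [333.1 183.6]
```

View pics/m7.png

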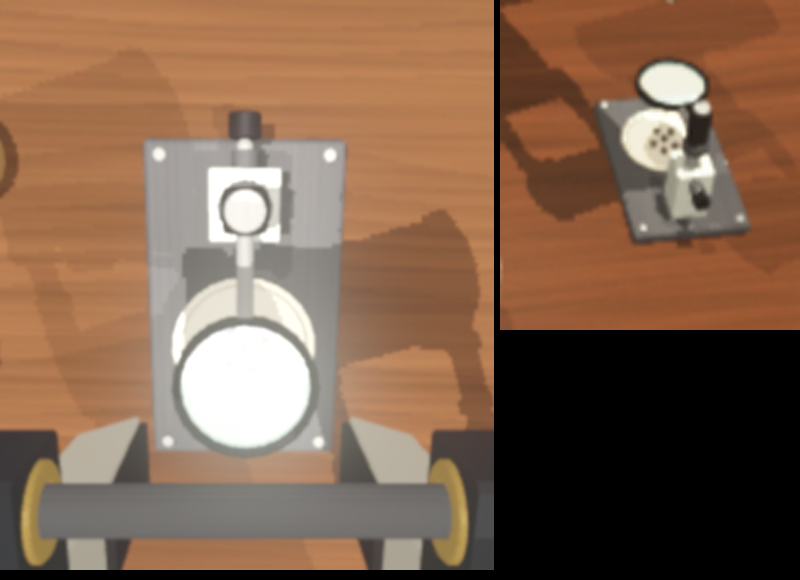

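The cap at (259,110) and lens at (259.5,203) match the predicted seated pose (258.4,110.1 and 258.4,203.3). The magnifier stands upright with its lens over the dish.

```bash
python3 -c "
from plant import bot
print(bot.close_job())"
```

```text
the job is handed in; nothing more can be done
None
```

The magnifier stands on the stop in the post holder, about 43 mm deep, with its lens over the dish and the plunger holding it; I let go, never went near the jar, ladle or brush, and handed the job in at about 18 s.

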